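Slide the tail stop into the filleting board's rail

TASK

Fit the blue tail stop to the rail of the white filleting board: set its foot on the board in front of the rail's open end, slide it in under the rail's lips and along until it is fully home against the red end stop, then let go and leave it standing there. Leave the yellow knife rest and the green pin holder standing where they are.

Things in the scene. Friction and masses are not known exactly. Their poses are not given: they have to be found in the camera images.
- tail_stop: Blue rail accessory, loose, upright on the counter, about 180 g. Black foot 50 (x) x 60 (y) x 8 mm high; neck 18 x 36 mm up to 28 mm; blue body 24 (x) x 40 (y) mm from 28 to 90 mm up, to be gripped, say across its 24 mm. White stripe along y on top. Origin: centre of the foot's underside, z up; y, the foot's length, goes along the rail, either way round.
- rail_mouth (a point): Middle of the rail's open end, on its floor = top of the fixed white board, 20 mm above the counter, bare for 100 mm before it. y: into the rail; z up. Rail inside 62 wide, 18 high, under lips to 22 mm with a 32 mm slot for the neck. 18 mm high guides flare to 90 mm wide, 32 mm out. Red end stop's face at y = 170 mm: tail stop home when its origin is at y = 140 mm.
- knife_rest: The yellow accessory with a two-pronged fork on top, 104 mm high, loose, upright on the counter; not to be moved. Same foot, neck and 24 x 40 mm body as the blue tail stop, origin likewise at the centre of the foot's underside. 
- pin_holder: The green accessory with a steel pin and ball on top, 124 mm high, loose, upright on the counter; not to be moved. Same foot, neck and 24 x 40 mm body as the blue tail stop, origin likewise at the centre of the foot's underside. 
Things that resemble listed ones, but are neither listed nor needed, are in the scene too. Leave any pink, purple or turquoise look-alike of the tail_stop alone.

How it is judged:
On the way, in this order (a step that is already met when the one before it is completed fails the run):
1. the tail stop's foot is down on the board in front of the open end, in line with the rail (x of tail_stop in the frame of rail_mouth between -0.02 and 0.02 m and z of tail_stop in the frame of rail_mouth between -0.004 and 0.013 m and angle between the y axis of tail_stop and the y axis of rail_mouth, either way round below 0.35 rad and y of tail_stop in the frame of rail_mouth between -0.11 and -0.015 m), for 0.1 s.
2. the foot has entered the open end under the lips (x of tail_stop in the frame of rail_mouth between -0.015 and 0.015 m and z of tail_stop in the frame of rail_mouth between -0.004 and 0.013 m and angle between the y axis of tail_stop and the y axis of rail_mouth, either way round below 0.25 rad and y of tail_stop in the frame of rail_mouth above 0.005 m), for 0.1 s.
At the end, for the whole second after the job is handed in: The blue tail stop stands at rest, upright within 10 degrees, with its foot under the lips of the rail (underside less than 10 mm above the rail's floor, within 12 mm of the rail's middle line and 12 degrees of its direction), within 15 mm of the red end stop (x of tail_stop in the frame of rail_mouth between -0.012 and 0.012 m and z of tail_stop in the frame of rail_mouth between -0.004 and 0.01 m and angle between the y axis of tail_stop and the y axis of rail_mouth, either way round below 0.22 rad and y of tail_stop in the frame of rail_mouth above 0.125 m and angle between tail_stop's own z axis and vertical below 0.17 rad and linear speed of tail_stop below 0.02 m/s); the robot touches nothing.
It fails at once if the yellow knife rest is shifted by more than 25 mm or tipped by more than 20 degrees (distance of knife_rest from where it was at the start of the episode above 0.025 m or angle between knife_rest's own z axis and vertical above 0.35 rad).
It fails at once if the green pin holder is shifted by more than 25 mm or tipped by more than 20 degrees (distance of pin_holder from where it was at the start of the episode above 0.025 m or angle between pin_holder's own z axis and vertical above 0.35 rad).
It also fails if it takes over 40 s, if anything falls off the work surface, if the arm or the gripper's body presses on something with over 40 N, if the wrist force passes 120 N, or if a joint passes its speed limit or range.

ROBOT

A 7-joint arm with a two-finger parallel gripper is mounted at the origin on the work surface. World frame = base frame: x ahead of the robot, y to its left, z up, the work surface at z = 0. Lengths are in m, angles in rad, forces in N, time in s.
With the tool pointing down it reaches from about 0.425 to 0.875 m from the base axis. Payload 4.7 kg.
Tool frame: the origin (TCP) lies midway between the tips of the shut fingers; the grasp point (between the pads) lies 19 mm behind it (ctrl.grip_depth is the distance from the TCP to the grasp point, in m); z points along the fingers, y is the direction in which the jaws open and shut (so a half turn about z gives the same grasp; the last joint's range is limited). The gripper opens to 87 mm and grips with 3 to 60 N. Pads are 19 mm wide; open, the fingers measure 117 mm over their backs; the gripper's body (75 mm by 190 mm) begins 51 mm behind the grasp point.
Start: joints at [1.151, 0.321, -0.07, 1.45, 0.023, 1.371, -0.057], TCP at [0.273, -0.59, 0.223] pointing down, gripper open.
Joint ranges: [-2.86, 2.86], [-0.3, 2.09], [-1.38, 1.24], [0.06, 2.45], [-1.56, 4.7], [0.09, 2.05], [-2.69, 2.69]. Speed limits (rad/s): [2.57, 2.57, 3.14, 3.14, 3.14, 3.14, 3.14].

INTERFACE

Orientations are given as a rotation vector (axis times angle).
In Python, from bench import ctrl gives the robot as it stands. The module is installed in compiled form; this text tells all that it offers.
- The arm moves only by the shell command python3 -m inch 'ROWS' [FORCE]. ROWS is JSON, a list of rows, each a list of 5 numbers: the opening, from -1 (shut) to 1 (fully open), so that 0 is half open, then the shift along the tool's x, y, z in mm, then the turn about the tool's z in rad. In form: [[fingers, tx, ty, tz, twist], ...]. A call has 1 to 5 rows; each row shifts and turns the pose as measured when the row begins, along the tool's axes as they then stand; what a row does not reach is not made up. A row lasts 1/8 s, in which the tool goes at most 62.5 mm and 10.7 degrees, less where a joint would pass 70% of its speed; a pose out of reach is approached as far as the arm can. A call is refused whole if a number of a shift passes 62.5 or a number of a turn 0.188, either way. A call with a gripper value outside its range is refused whole. The fingers move at their own pace and stop on an object; FORCE is the grip in N (left out, the last holds). Time passes only in rows, so rows that do not move let the fingers close. It gives the time, the measured TCP pose, the force and the opening at its end, in the units of the state.
- ctrl.get_state(): the state, without advancing time (a new reading comes with each control period).
- ctrl.get_image(name): name is "side" or "top"; returns a dict with "color" (384x512x3 uint8, red, green, blue), "range_z" (384x512 float32, m along the optical axis (not along the pixel's ray), 0 where there is no reading), "K" (3x3 intrinsics, pixels), "R" (3x3) and "t" (3): a world point X has camera coordinates R X + t. Camera axes: x right, y down, z forward; pixel columns grow to the right and rows downward; lengths in m; the calibration is good to about 2 mm. A picture is of the moment at which its call begins.
- ctrl.close_job(): hands the job in, once; it reports no verdict.
The state is a dict: "time": time; "joint_positions": joint angles; "qd": joint speeds; "joint_torque": joint torques, N m; "position": TCP position; "tool_rot": TCP orientation; "ft_force": force on the tool from outside, world axes, zero at the start; "torque": the same for the moment, N m; "grip_width": opening from 0.0 (shut) to 1.0 (fully open).
Only numpy, scipy, OpenCV 4.12 (cv2) and the standard library are available. Lean on these libraries where they do the work, as an engineer would, in place of code of your own. Each camera call takes 0.05 s, during which the arm holds its last target. There are 200 camera calls.

## Working session

There is one attempt and no reset: what is moved stays moved. The work goes in short steps, Python scripts to look and compute and a shell command to move; the robot and the scene stay as the last step left them, time stands still between calls to the robot, and variables do not carry over. Pictures are saved under pics/ and viewed, about 8 in all and at most 12, crops included, and the job is handed in when it is done.

```bash
mkdir -p pics; cat > h.py <<'E'
from bench import ctrl
import numpy as np, cv2
def snap(n):
    d=ctrl.get_image(n); np.savez(f'pics/{n}.npz',**d); return d
def load(n): return dict(np.load(f'pics/{n}.npz'))
def save(d,f,box=None,s=1):
    im=d['color'][...,::-1]
    if box: im=im[box[1]:box[3],box[0]:box[2]]
    cv2.imwrite('pics/'+f,cv2.resize(im,None,fx=s,fy=s,interpolation=cv2.INTER_CUBIC))
def pt(d,u,v,z=None):
    r=np.linalg.inv(d['K'])@[u,v,1]; c=-d['R'].T@d['t']; w=d['R'].T@r
    k=d['range_z'][int(round(v)),int(round(u))] if z is None else (z-c[2])/w[2]
    return c+w*k
def proj(d,X):
    p=d['K']@(d['R']@np.array(X)+d['t']); return p[:2]/p[2]
E
python3 - <<'E'
from h import *
s=ctrl.get_state(); print({k:np.round(v,3) for k,v in s.items()})
for n in('top','side'):
    d=snap(n); save(d,n+'0.png',s=1.5); print(n,d['K'],-d['R'].T@d['t'],d['R'])
E
```

```text
{'time': np.float64(0.0), 'joint_positions': array([ 1.151,  0.322, -0.07 ,  1.452,  0.023,  1.371, -0.057]), 'qd': array([ 0.   ,  0.001, -0.001,  0.002,  0.   , -0.   , -0.   ]), 'joint_torque': array([ 0.0000e+00, -4.9129e+01, -4.0400e-01, -3.1253e+01, -6.4000e-02,
        4.4000e-02,  0.0000e+00]), 'position': array([ 0.273, -0.589,  0.221]), 'tool_rot': array([-3.066e+00, -6.760e-01,  1.000e-03]), 'ft_force': array([-0.295, -1.363,  0.029]), 'torque': array([ 0.012, -0.047,  0.003]), 'grip_width': np.float64(1.004)}
top [[371.28189148   0.         262.47364973]
 [  0.         371.28189148 194.01147858]
 [  0.           0.           1.        ]] [ 0.47933239 -0.09516799  0.75806696] [[-0.00331185 -0.99974991 -0.02211659]
 [-0.99708018  0.00498868 -0.07619865]
 [ 0.07628993  0.02179965 -0.99684734]]
side [[350.28372388   0.         258.21635965]
 [  0.         350.28372388 189.49465531]
 [  0.           0.           1.        ]] [0.36328316 0.46278457 0.53922095] [[-0.96442769 -0.26335342 -0.0228958 ]
 [-0.14986497  0.6160529  -0.77331709]
 [ 0.21776072 -0.74237713 -0.63360592]]
```

View pics/top0.png

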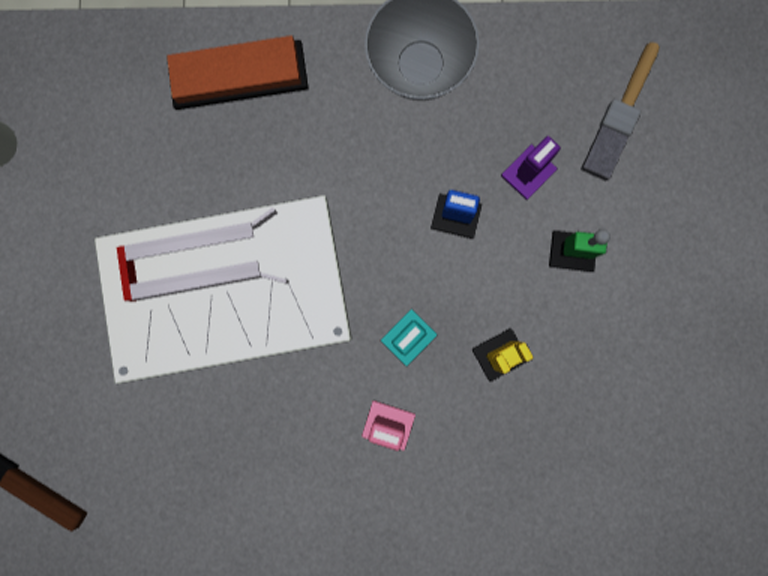

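View pics/side0.png

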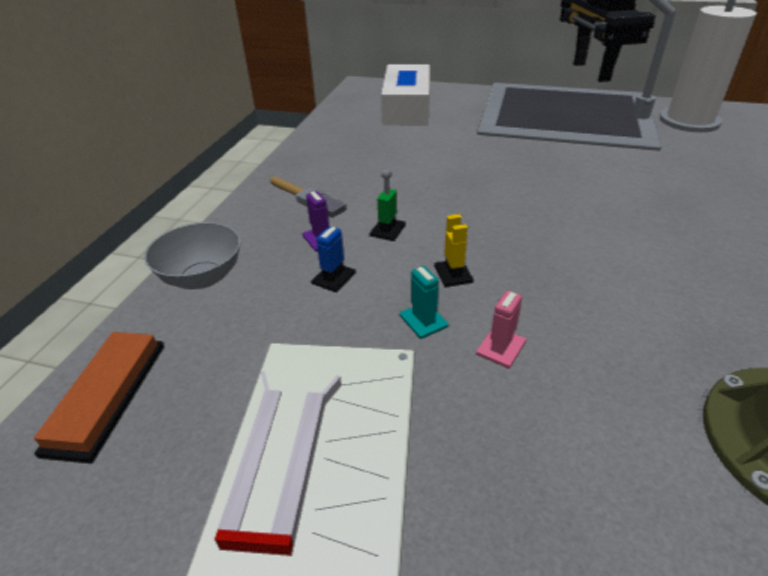

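Candidates in the top picture, 768x576 scale: blue (462,207), purple (540,155), turquoise (408,337), pink (388,427), green with pin (588,245), yellow with fork (512,355). By the description I choose the blue one with a black foot and white stripe. The rail's open end faces image right, at about (257,250). The red stop is at (125,273).

```bash
python3 - <<'E'
from h import *
d=load('top')
a=cv2.resize(d['color'][115:175,275:355][...,::-1],None,fx=9,fy=9,interpolation=cv2.INTER_CUBIC)
b=cv2.resize(d['color'][120:260,60:240][...,::-1],None,fx=4,fy=4,interpolation=cv2.INTER_CUBIC)
im=np.zeros((560,720,3),np.uint8); im[:540,:720]=a
cv2.imwrite('pics/blue.png',im); cv2.imwrite('pics/rail.png',b)
# blue top stripe via colour
hsv=cv2.cvtColor(d['color'],cv2.COLOR_RGB2HSV)
m=np.zeros(hsv.shape[:2],bool); m[120:165,280:330]=1
z=np.array([[pt(d,u,v) for u in range(512)] for v in range(384)])
np.save('pics/xyz.npy',z)
t=m&(z[...,2]>0.08); P=z[t]; print(len(P),P.mean(0),cv2.minAreaRect(P[:,:2].astype('f4')*1000))
f=m&(z[...,2]>0.004)&(z[...,2]<0.014); P=z[f]; print(len(P),P.mean(0),cv2.minAreaRect(P[:,:2].astype('f4')*1000))
E
```

```text
301 [ 0.63316488 -0.16123735  0.10943839] ((562.2011108398438, -140.72584533691406), (39.94200134277344, 184.86627197265625), 73.3916244506836)
384 [ 0.63100664 -0.159867    0.00798833] ((638.900390625, -163.75918579101562), (60.03083419799805, 50.1559944152832), 75.58195495605469)
```

View pics/blue.png

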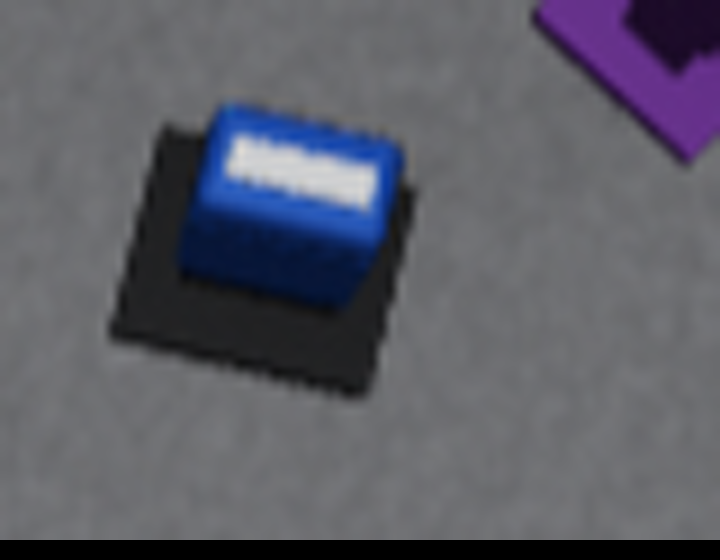

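View pics/rail.png

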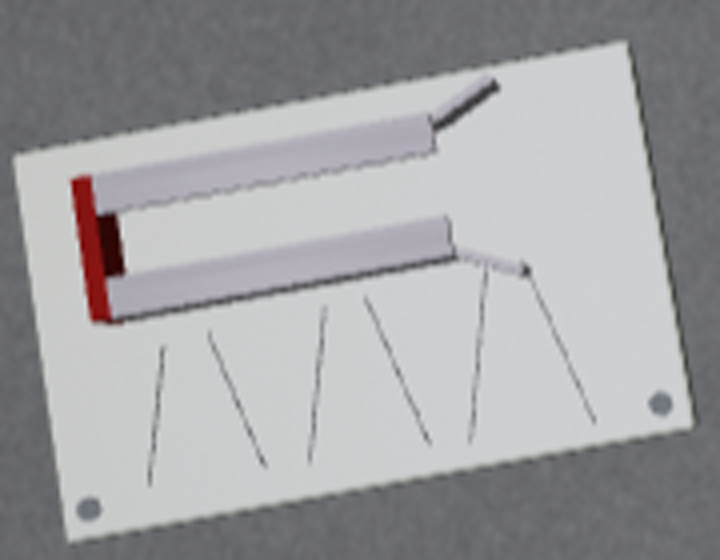

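The first crop shows the blue part, with its stripe corners at about (232,135), (380,165), (372,208) and (225,178), and the black foot around it. The second crop shows the rail: the slot edges run from (108,212) to (436,152) and from (108,275) to (447,217), and the mouth faces right.

```bash
python3 - <<'E'
from h import *
d=load('top'); z=np.load('pics/xyz.npy')
B=lambda x,y:(275+(x+.5)/9-.5,115+(y+.5)/9-.5)
C=lambda x,y:(60+(x+.5)/4-.5,120+(y+.5)/4-.5)
s=[pt(d,*B(*p),.09) for p in [(232,135),(380,165),(372,208),(225,178)]]
print('stripe c',np.mean(s,0),'yaw',np.degrees(np.arctan2(*(s[0]-s[1]+s[3]-s[2])[[1,0]])))
f=[pt(d,*B(*p),.008) for p in [(165,125),(415,185),(368,400),(110,340)]]; print('foot c',np.mean(f,0),'yaw',np.degrees(np.arctan2(*(f[0]-f[1]+f[3]-f[2])[[1,0]])))
m=np.zeros(z.shape[:2],bool); m[140:205,80:178]=1
c=d['color'].astype(int); red=(c[...,0]>c[...,1]+40)
L=m&~red&(z[...,2]>.0385)&(z[...,2]<.046); P=z[L]
r=cv2.minAreaRect(P[:,:2].astype('f4')*1000); print('lips',len(P),P[:,2].mean(),r); print(cv2.boxPoints(r))
Rr=m&red; P=z[Rr]; print('red',P.mean(0),P.min(0),P.max(0))
for n,zz,p in [('up in',.04,[(108,212),(436,152)]),('lo in',.042,[(108,275),(447,217)]),('lip ends',.042,[(432,115),(436,152),(447,217),(455,257)]),('board',.02,[(15,155),(628,42),(692,428),(68,542)])]:
    print(n,[np.round(pt(d,*C(*q),zz),4)[:2] for q in p])
for n,zz,p in [('flare tips up,lo z.038',.038,[(495,82),(528,268)])]:print(n,[np.round(pt(d,*C(*q),zz),4)[:2] for q in p])
E
```

```text
stripe c [ 0.64046305 -0.16416705  0.09      ] yaw 77.79526261401688
foot c [ 0.63940415 -0.16380771  0.008     ] yaw 76.0354061020155
lips 1798 0.041950651744957594 ((579.6929321289062, 180.81153869628906), (79.93919372558594, 193.01622009277344), 10.304953575134277)
[[523.10394 268.61288]
 [557.63214  78.71009]
 [636.2819   93.01019]
 [601.7537  282.913  ]]
red [0.55620905 0.26923289 0.04794741] [ 0.47933239 -0.09516799  0.0185309 ] [0.5989422  0.29173289 0.75806696]
up in [array([0.5783, 0.2668]), array([0.607 , 0.1048])]
lo in [array([0.5469, 0.2648]), array([0.5745, 0.0984])]
lip ends [array([0.625 , 0.1066]), array([0.6066, 0.1043]), array([0.5745, 0.0984]), array([0.5548, 0.0941])]
board [array([0.6105, 0.3257]), array([0.6661, 0.0135]), array([ 0.4712, -0.0196]), array([0.4156, 0.2915])]
flare tips up,lo z.038 [array([0.6421, 0.0766]), array([0.5496, 0.0592])]
```

```bash
cat >> h.py <<'E'
from scipy.spatial.transform import Rotation as Ro
def plan(X,jaw,n,zs=None):
    """rows: n equal steps to TCP X with tool y axis at world angle jaw (deg, mod 180)"""
    s=ctrl.get_state(); M=Ro.from_rotvec(s['tool_rot']).as_matrix(); p=np.array(s['position'])
    y=np.degrees(np.arctan2(M[1,1],M[0,1])); dy=(jaw-y+90)%180-90
    print('t',round(float(s['time']),2),'p',np.round(p,4),'jaw',round(y,2),'tilt',np.round(M[:2,2],3),'F',np.round(s['ft_force'],1),'g',round(float(s['grip_width']),3),'q7',round(s['joint_positions'][6],2))
    dX=np.array(X)-p; R=M
    for i in range(n):
        print(np.round(R.T@dX/n*1000,1),round(-np.radians(dy)/n,3)); R=R@Ro.from_rotvec([0,0,-np.radians(dy)/n]).as_matrix()
E
python3 - <<'E'
from h import *
d=load('top')
for n,u,v,z in [('pin',602,237,.12),('purple',545,152,.09),('turq',408,338,.09),('yellow',512,357,.1)]: print(n,pt(d,(u+.5)/1.5-.5,(v+.5)/1.5-.5,z))
plan([.640,-.164,.20],-13,10)
E
```

```text
pin [ 0.58946861 -0.32038153  0.12      ]
purple [ 0.69984623 -0.26533292  0.09      ]
turq [ 0.47436678 -0.09715431  0.09      ]
yellow [ 0.45191908 -0.21857765  0.1       ]
t 0.1 p [ 0.2729 -0.5894  0.2216] jaw -65.14 tilt [-0.001  0.002] F [ 0.  -0.1  0.1] g 1.002 q7 -0.06
[ 51.2 -23.2   2.2] -0.091
[ 53.1 -18.4   2.2] -0.091
[ 54.5 -13.5   2.2] -0.091
[55.5 -8.5  2.2] -0.091
[56.1 -3.4  2.2] -0.091
[56.2  1.7  2.2] -0.091
[55.8  6.8  2.2] -0.091
[54.9 11.8  2.2] -0.091
[53.6 16.8  2.2] -0.091
[51.9 21.6  2.2] -0.091
```

```bash
python3 -m inch '[[0.3,51,-23,2,-0.09],[0.3,53,-18,2,-0.09],[0.3,54,-13,2,-0.09],[0.3,55,-8,2,-0.09],[0.3,56,-3,2,-0.09]]' 20; python3 -c "
from h import *
plan([.640,-.164,.20],-13,5)"
```

```text
time: 0.72
position: [0.4553, -0.3779, 0.2078]
tool_rot: [-2.835, -1.344, 0.007]
ft_force: [0.2, -0.7, -0.9]
grip_width: 0.661
t 0.72 p [ 0.4553 -0.3779  0.2078] jaw -39.28 tilt [-0.006  0.002] F [ 0.2 -0.7 -0.9] g 0.661 q7 -0.09
[56.5  1.5  1.4] -0.092
[56.1  6.7  1.4] -0.092
[55.3 11.8  1.4] -0.092
[54.  16.8  1.4] -0.092
[52.2 21.7  1.4] -0.092
```

```bash
python3 -m inch '[[0.3,56,1,1,-0.09],[0.3,56,7,1,-0.09],[0.3,55,12,1,-0.09],[0.3,54,17,1,-0.09],[0.3,52,22,1,-0.09]]' ; python3 -c "
from h import *
plan([.640,-.164,.11],-13,2)"
```

```text
time: 1.35
position: [0.643, -0.1574, 0.1999]
tool_rot: [-2.448, -1.957, 0.008]
ft_force: [1.2, -0.5, 0.1]
grip_width: 0.648
t 1.35 p [ 0.643  -0.1574  0.1999] jaw -12.71 tilt [-0.008  0.002] F [ 1.2 -0.5  0.1] g 0.648 q7 -0.15
[-3.6 -0.4 44.9] 0.003
[-3.6 -0.3 44.9] 0.003
```

```bash
python3 -m inch '[[0.3,-4,0,45,0],[0.3,-3.5,0,45,0],[0.3,0,0,0,0]]' ; python3 -c "
from h import *
plan([.640,-.164,.053],-13,2)
a=snap('side');b=snap('top')
h=np.hstack([cv2.resize(a['color'][80:240,180:320],(525,600)),cv2.resize(b['color'][90:190,250:350],(600,600))])
cv2.imwrite('pics/pre.png',cv2.resize(h,None,fx=.71,fy=.71,interpolation=cv2.INTER_AREA)[...,::-1])"
```

```text
time: 1.72
position: [0.6437, -0.1554, 0.1067]
tool_rot: [-2.433, -1.97, 0.002]
ft_force: [0.3, -0.1, 0.4]
grip_width: 0.652
t 1.73 p [ 0.6437 -0.1554  0.1067] jaw -11.99 tilt [-0.008  0.007] F [ 0.3 -0.1  0.4] g 0.652 q7 -0.16
[-4.7 -0.6 26.8] 0.009
[-4.7 -0.6 26.8] 0.009
```

View pics/pre.png

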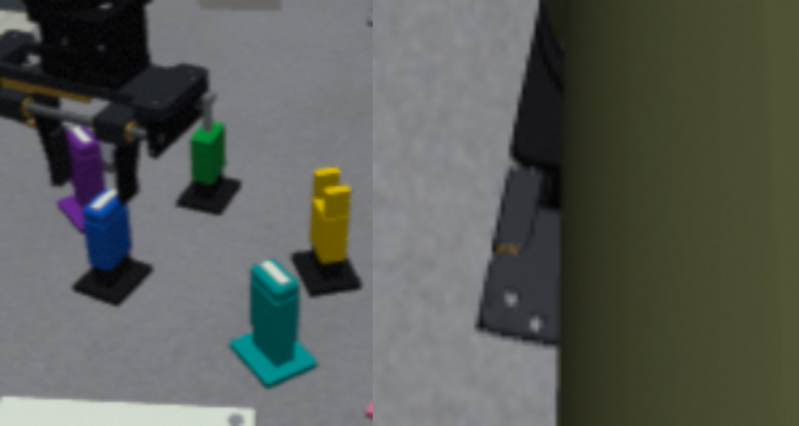

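The left half shows the open fingers, with tips near crop (58,185) and (125,198), just above the blue top at (105,198). I'll check this against the projections.

```bash
python3 - <<'E'
from h import *
a=load('side')
T=lambda q:((q[0]-180)*525/140*.71,(q[1]-80)*600/160*.71)
p=np.array([.6437,-.1554,.1067])
j=np.radians(-12); y=np.array([np.cos(j),np.sin(j),0])
for n,X in [('tcp',p),('f+',p+.028*y),('f-',p-.028*y),('blue top',[.640,-.164,.09]),('foot',[.640,-.164,0])]: print(n,np.round(T(proj(a,X))))
z=np.array([[pt(a,u,v) if a['range_z'][v,u] else [0,0,0] for u in range(512)] for v in range(384)])
hsv=cv2.cvtColor(a['color'],cv2.COLOR_RGB2HSV)
m=(hsv[...,0]>105)&(hsv[...,0]<125)&(hsv[...,1]>120)&(z[...,2]>.02)&(z[...,2]<.12)&(z[...,0]>.55)&(abs(z[...,1]+.16)<.05)
P=z[m]; print('blue side',len(P),P.min(0),P.max(0))
P=P[P[:,2]>.086]; print('top',len(P),P.mean(0))
m=(z[...,2]>.1)&(z[...,2]<.135)&(abs(z[...,0]-.64)<.07)&(abs(z[...,1]+.16)<.05)
P=z[m]
for sel in (P[:,0]>.645,P[:,0]<.635):
  Q=P[sel]; print('finger',len(Q),Q.min(0),Q.max(0),Q.mean(0))
E
```

```text
tcp [ 93. 188.]
f+ [ 66. 180.]
f- [122. 196.]
blue top [103. 199.]
foot [112. 280.]
blue side 389 [ 0.61047581 -0.1783106   0.02422865] [ 0.65468889 -0.13599824  0.11417241]
top 65 [ 0.63582131 -0.15173018  0.09177513]
finger 98 [ 0.66775876 -0.17162945  0.10724125] [ 0.68139709 -0.14854654  0.13491472] [ 0.67282777 -0.15691628  0.12140011]
finger 83 [ 0.602846   -0.15659235  0.1070042 ] [ 0.61643272 -0.13447577  0.13498023] [ 0.60842583 -0.14319827  0.1208845 ]
```

Projections and fingers agree to within 2 mm, so I only need the lateral correction before going down.

```bash
python3 -m inch '[[0.3,-9,-1,0,0.015],[0.3,0,0,0,0]]' ; python3 -c "
from h import *
plan([.640,-.164,.053],-13,3)"
```

```text
time: 2.08
position: [0.6459, -0.167, 0.1159]
tool_rot: [2.458, 1.954, 0.01]
ft_force: [0.4, 0.1, 0.4]
grip_width: 0.649
t 2.08 p [ 0.6459 -0.167   0.1159] jaw -13.05 tilt [0.006 0.003] F [0.4 0.1 0.4] g 0.649 q7 -0.16
[ 0.4 -2.2 21. ] -0.0
[ 0.5 -2.2 21. ] -0.0
[ 0.5 -2.2 21. ] -0.0
```

```bash
python3 -m inch '[[0.3,1,-4,10,0],[0.3,0,0,0,0]]' ; python3 -c "
from h import *
plan([.640,-.164,.053],-13,3)"
```

```text
time: 2.33
position: [0.6426, -0.1655, 0.1071]
tool_rot: [2.457, 1.951, 0.012]
ft_force: [0.1, 0.1, 0.7]
grip_width: 0.65
t 2.33 p [ 0.6426 -0.1655  0.1071] jaw -13.1 tilt [0.009 0.002] F [0.1 0.1 0.7] g 0.65 q7 -0.16
[ 0.2 -1.1 18. ] -0.001
[ 0.2 -1.1 18. ] -0.001
[ 0.2 -1.1 18. ] -0.001
```

```bash
python3 -m inch '[[0.3,0,-2,18,0],[0.3,0,-1,18,0],[0.3,0,0,15,0],[0.3,0,0,0,0]]' ; python3 -c "
from h import *
plan([.640,-.164,.053],-13,1)"
```

```text
time: 2.82
position: [0.6387, -0.164, 0.0507]
tool_rot: [2.459, 1.954, 0.01]
ft_force: [-0.1, -0.4, 0.4]
grip_width: 0.649
t 2.83 p [ 0.6387 -0.164   0.0507] jaw -13.06 tilt [0.006 0.003] F [-0.1 -0.4  0.4] g 0.649 q7 -0.18
[ 0.3  1.3 -2.3] -0.001
```

Well placed. I'll close at 25 N.

```bash
python3 -m inch '[[-1,0,1,0,0],[-1,0,0,0,0],[-1,0,0,0,0],[-1,0,0,0,0],[-1,0,0,0,0]]' 25; python3 -m inch '[[-1,0,0,-25,0],[-1,0,0,-30,0],[-1,0,0,-20,0],[-1,0,0,0,0]]'; python3 -c "
from h import *
plan([.601,.037,.14],10,5)
a=snap('side'); save(a,'lift.png',(160,80,360,230),3)"
```

```text
time: 3.45
position: [0.641, -0.1643, 0.0522]
tool_rot: [2.457, 1.952, 0.013]
ft_force: [-0.3, -1.0, -1.6]
grip_width: 0.275
time: 3.95
position: [0.639, -0.1643, 0.1273]
tool_rot: [2.459, 1.954, 0.009]
ft_force: [0.8, 0.2, -1.8]
grip_width: 0.275
t 3.95 p [ 0.639  -0.1643  0.1273] jaw -13.05 tilt [0.005 0.003] F [ 0.8  0.2 -1.8] g 0.275 q7 -0.15
[ 37.5 -16.5  -2.4] -0.08
[ 38.7 -13.4  -2.4] -0.08
[ 39.7 -10.3  -2.4] -0.08
[40.4 -7.  -2.4] -0.08
[40.8 -3.8 -2.4] -0.08
```

View pics/lift.png

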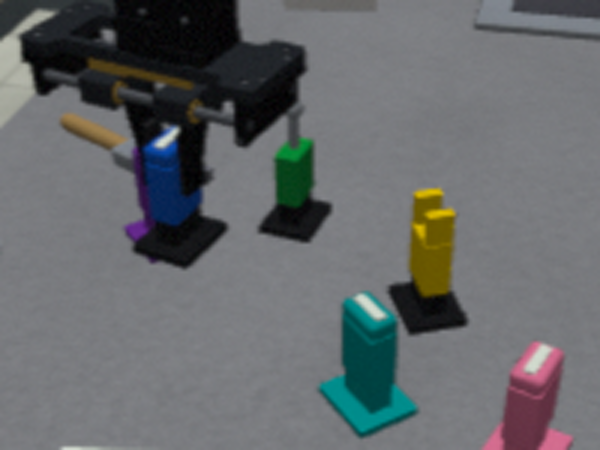

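The picture shows the blue part held upright between the fingers at (170,180), with its foot clear of the counter and the neighbours undisturbed. The opening of 0.275 is 24 mm, as expected.

```bash
python3 -m inch '[[-1,37,-16,0,-0.08],[-1,39,-13,0,-0.08],[-1,40,-10,0,-0.08],[-1,40,-7,0,-0.08],[-1,36,-4,0,-0.08]]'; python3 -m inch '[[-1,0,0,0,0]]'; python3 -c "
from h import *
plan([.601,.037,.10],10,2)"
```

```text
time: 4.62
position: [0.5967, 0.0382, 0.122]
tool_rot: [-2.0, -2.417, -0.001]
ft_force: [0.3, 0.1, -1.9]
grip_width: 0.269
time: 4.75
position: [0.5955, 0.0445, 0.1223]
tool_rot: [-1.987, -2.426, -0.003]
ft_force: [0.5, -0.9, -2.3]
grip_width: 0.273
t 4.75 p [0.5955 0.0445 0.1223] jaw 11.37 tilt [-0.003  0.005] F [ 0.5 -0.9 -2.3] g 0.273 q7 -0.08
[-4.3  2.  11.1] 0.012
[-4.3  2.  11.1] 0.012
```

```bash
python3 -m inch '[[-1,-6,3,12,0.014],[-1,-2,1,10,0.01],[-1,0,0,0,0]]'; python3 -c "
from h import *
plan([.601,.037,.074],10,2)
for n in('top','side'):
    d=snap(n)
a=load('side');save(a,'board.png',(110,200,310,384),3)"
```

```text
time: 5.12
position: [0.6013, 0.0351, 0.098]
tool_rot: [-2.02, -2.4, 0.0]
ft_force: [0.2, 0.0, -1.7]
grip_width: 0.27
t 5.12 p [0.6013 0.0351 0.098 ] jaw 9.82 tilt [-0.004  0.003] F [ 0.2  0.  -1.7] g 0.27 q7 -0.1
[ 0.9  0.  12. ] -0.002
[ 0.9  0.  12. ] -0.002
```

View pics/board.png

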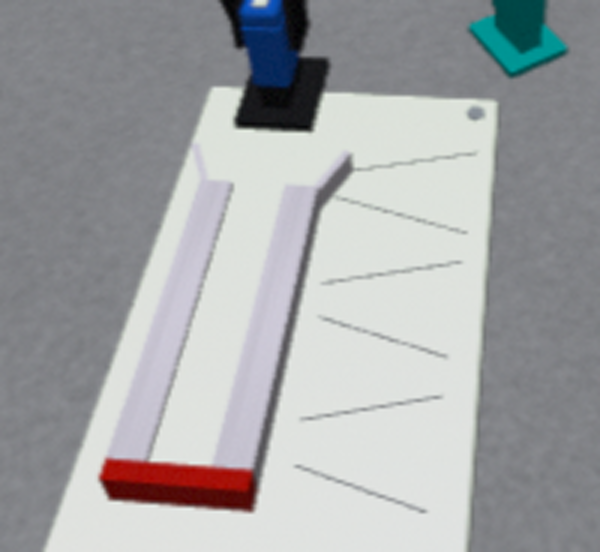

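The blue foot is held above the board's near end, with front corners at (236,126) and (312,130), square to the mouth. The inner lip ends are at (232,183) and (287,186).

```bash
python3 - <<'E'
from h import *
a=load('side'); C=lambda x,y:(110+(x+.5)/3-.5,200+(y+.5)/3-.5)
e=np.array([-.1736,.9848]);n=np.array([.9848,.1736]);m=np.array([.590,.101])
def rel(nm,q,z):
    X=pt(a,*C(*q),z)[:2]; print(nm,np.round(X,4),'x,y rail mm',np.round([(X-m)@n*1e3,(X-m)@e*1e3],1))
for q in [(232,183),(287,186),(150,461),(215,467)]: rel('lip in',q,.042)
for q in [(205,180),(318,190)]: rel('lip out',q,.042)
for q in [(236,126),(312,130)]: rel('foot front bottom',q,.046)
rel('foot back R top',(328,60),.054)
E
```

```text
lip in [0.6058 0.1062] x,y rail mm [16.5  2.4]
lip in [0.5727 0.1002] x,y rail mm [-17.2   2.2]
lip in [0.574  0.2716] x,y rail mm [ 13.8 170.8]
lip in [0.5425 0.2664] x,y rail mm [-18.1 171.1]
lip out [0.6227 0.1082] x,y rail mm [33.4  1.4]
lip out [0.5535 0.0985] x,y rail mm [-36.4   3.8]
foot front bottom [0.6203 0.0664] x,y rail mm [ 23.9 -39.3]
foot front bottom [0.5724 0.0578] x,y rail mm [-24.8 -39.4]
foot back R top [0.5809 0.0039] x,y rail mm [-25.9 -94.1]
```

Both cameras agree to about 2 mm, and the foot is centred. I'll lower it onto the board.

```bash
python3 -m inch '[[-1,1,0,11,0],[-1,0,0,10,0],[-1,0,0,3,0],[-1,0,0,0,0]]'; python3 -c "
from h import *
plan([.601,.037,.074],10,1)"
```

```text
time: 5.72
position: [0.6017, 0.036, 0.0733]
tool_rot: [-2.021, -2.4, -0.002]
ft_force: [0.2, 0.4, -2.2]
grip_width: 0.272
t 5.72 p [0.6017 0.036  0.0733] jaw 9.79 tilt [-0.002  0.003] F [ 0.2  0.4 -2.2] g 0.272 q7 -0.12
[ 1.2 -0.6 -0.7] -0.004
```

```bash
python3 -m inch '[[-1,12,0,1,0],[-1,15,0,0,0],[-1,15,0,0,0],[-1,0,0,0,0]]'; python3 -c "
from h import *
plan([.590-.1736*.04,.101+.9848*.04,.0735],10.2,4)"
```

```text
time: 6.22
position: [0.5943, 0.0826, 0.0734]
tool_rot: [-2.019, -2.402, -0.005]
ft_force: [-0.3, 0.3, -1.8]
grip_width: 0.272
t 6.22 p [0.5943 0.0826 0.0734] jaw 9.92 tilt [-0.001  0.005] F [-0.3  0.3 -1.8] g 0.272 q7 -0.2
[14.7 -0.3  0.1] -0.001
[14.7 -0.3  0.1] -0.001
[14.7 -0.2  0.1] -0.001
[14.7 -0.2  0.1] -0.001
```

```bash
python3 -m inch '[[-1,15,-0.5,0,0],[-1,15,-0.5,0,0],[-1,15,0,0,0],[-1,10,0,0,0],[-1,0,0,0,0]]'; python3 -c "
from h import *
plan([.590-.1736*.125-.001,.101+.9848*.125,.0735],10.2,5)
a=snap('side');save(a,'slide.png',(110,200,310,384),3)"
```

```text
time: 6.85
position: [0.583, 0.141, 0.0739]
tool_rot: [-2.018, -2.404, -0.005]
ft_force: [-0.1, -1.4, -1.2]
grip_width: 0.271
t 6.85 p [0.583  0.141  0.0739] jaw 9.98 tilt [-0.     0.005] F [-0.1 -1.4 -1.2] g 0.271 q7 -0.3
[16.9 -0.2  0.2] -0.001
[16.9 -0.2  0.2] -0.001
[16.9 -0.2  0.2] -0.001
[16.9 -0.2  0.2] -0.001
[16.9 -0.2  0.2] -0.001
```

View pics/slide.png

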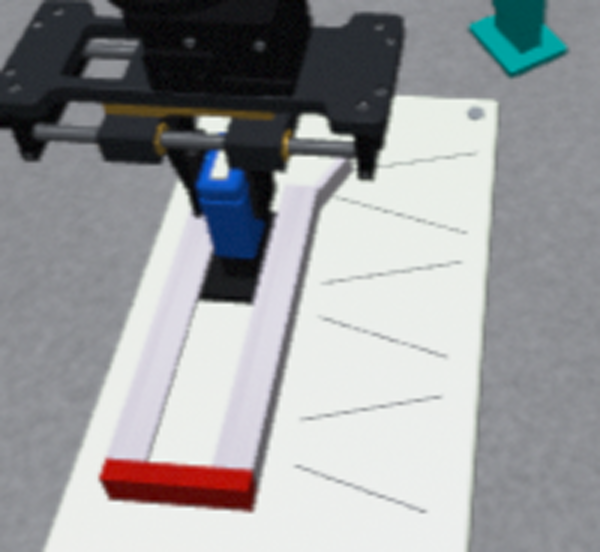

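The foot is inside the rail under the lips, its front edge at about (228,300), with the neck in the slot. I'll go on towards the red stop.

```bash
python3 -m inch '[[-1,16,0,0,0],[-1,16,0,0,0],[-1,16,0,0,0],[-1,14,0,0,0],[-1,0,0,0,0]]'; python3 -c "
from h import *
plan([.590-.1736*.142-.001,.101+.9848*.142,.0735],10.2,5)"
```

```text
time: 7.52
position: [0.5718, 0.2057, 0.0741]
tool_rot: [-2.019, -2.402, -0.005]
ft_force: [0.8, 0.2, -2.4]
grip_width: 0.274
t 7.53 p [0.5718 0.2057 0.0741] jaw 9.91 tilt [-0.     0.005] F [ 0.8  0.2 -2.4] g 0.274 q7 -0.42
[ 7.2 -0.2  0.2] -0.001
[ 7.2 -0.2  0.2] -0.001
[ 7.2 -0.2  0.2] -0.001
[ 7.2 -0.2  0.2] -0.001
[ 7.2 -0.2  0.2] -0.001
```

```bash
python3 -m inch '[[-1,10,0,0,0],[-1,10,0,0,0],[-1,6,0,0,0],[-1,0,0,0,0]]'; python3 -m inch '[[-1,4,0,0,0],[-1,4,0,0,0]]'; python3 -m inch '[[-1,4,0,0,0],[-1,4,0,0,0]]'
```

```text
time: 8.02
position: [0.5673, 0.2321, 0.074]
tool_rot: [-2.021, -2.402, -0.004]
ft_force: [-0.4, 0.8, -2.2]
grip_width: 0.273
time: 8.28
position: [0.5663, 0.2392, 0.074]
tool_rot: [-2.023, -2.4, -0.004]
ft_force: [0.4, -1.0, -0.5]
grip_width: 0.271
time: 8.52
position: [0.5664, 0.2404, 0.074]
tool_rot: [2.025, 2.396, -0.009]
ft_force: [-0.6, -5.9, 1.1]
grip_width: 0.277
```

Contact (6 N) is at y ≈ 0.141 in the rail frame, which is home. I'll relax, lower a little, open and rise.

```bash
python3 -m inch '[[-1,0,0,2,0],[-1,0,0,0,0]]'; python3 -m inch '[[0.2,0,0,0,0],[0.2,0,0,0,0],[0.2,0,0,0,0],[0.2,0,0,0,0]]'; python3 -c "
from h import *
plan([.5664,.2404,.074],10,1)"
```

```text
time: 8.78
position: [0.5668, 0.2399, 0.0725]
tool_rot: [2.026, 2.394, -0.009]
ft_force: [-0.7, -1.6, -0.7]
grip_width: 0.276
time: 9.28
position: [0.5669, 0.2422, 0.0729]
tool_rot: [2.025, 2.396, -0.004]
ft_force: [-0.0, 0.8, -0.5]
grip_width: 0.577
t 9.28 p [0.5669 0.2422 0.0729] jaw 9.61 tilt [ 0.002 -0.005] F [-0.   0.8 -0.5] g 0.577 q7 -0.5
[-1.7 -0.8 -1.1] -0.007
```

```bash
python3 -m inch '[[0.2,0,0,-15,0],[0.2,0,0,-30,0],[0.2,0,0,-40,0],[0.2,0,0,-40,0],[0.2,-40,0,-20,0]]'; python3 -m inch '[[0.2,-60,0,0,0],[0.2,-60,0,0,0],[0.2,-50,0,0,0],[0.2,0,0,0,0]]'; python3 - <<'E'
from h import *
a=snap('side');b=snap('top');save(a,'end.png',(110,130,310,384),2.3); save(b,'endtop.png',s=1.5)
E
```

```text
time: 9.9
position: [0.5714, 0.2076, 0.2253]
tool_rot: [2.017, 2.406, -0.001]
ft_force: [1.0, -0.7, -1.0]
grip_width: 0.6
time: 10.4
position: [0.6047, 0.0329, 0.2339]
tool_rot: [2.014, 2.396, 0.01]
ft_force: [-0.7, -0.7, 0.3]
grip_width: 0.604
```

View pics/end.png

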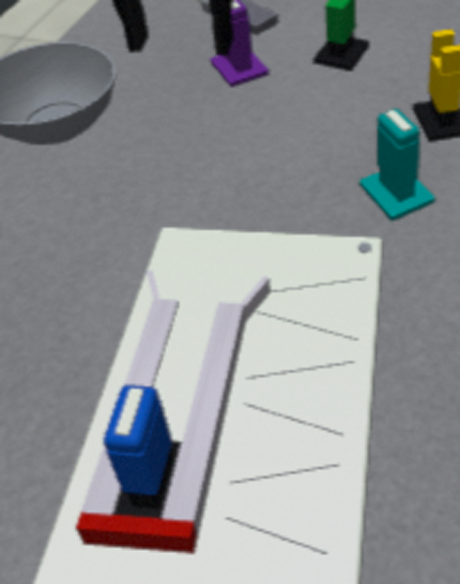

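View pics/endtop.png

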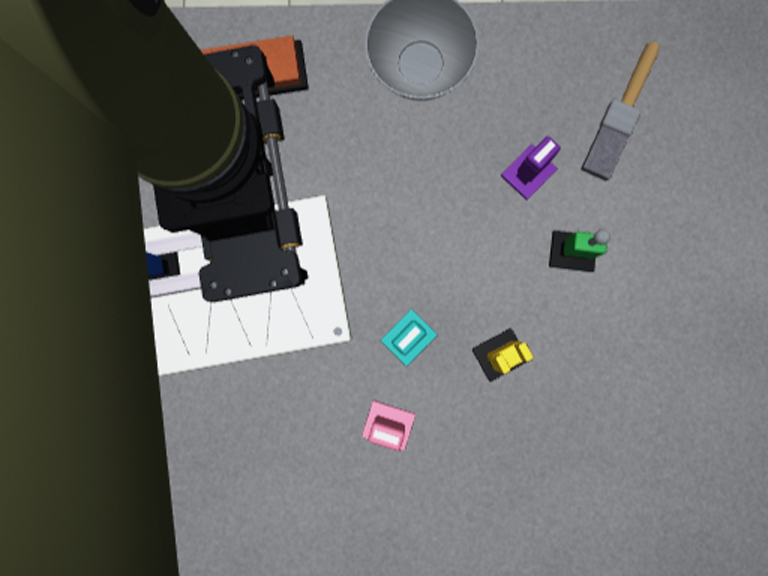

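The side view shows the blue part upright in the rail, with its foot against the red stop at about (140,505) and its stripe from (135,388) to (126,433). The top view shows yellow, green and the look-alikes at the same pixels as before. I'll make a numeric check, then hand in.

```bash
python3 - <<'E'
from h import *
a=load('side'); e=np.array([-.1736,.9848]);n=np.array([.9848,.1736]);m=np.array([.590,.101])
P=[pt(a,110+(x+.5)/2.3-.5,130+(y+.5)/2.3-.5,.11)[:2] for x,y in [(124,388),(146,390),(137,433),(115,432)]]
X=np.mean(P,0)-m; d=P[3]-P[0]+P[2]-P[1]; print('rail x,y mm',X@n*1e3,X@e*1e3,'yaw',np.degrees(np.arctan2(d[1],d[0])))
s=ctrl.get_state(); print(s['time'],np.round(s['qd'],3))
if X@e>.13 and abs(X@n)<.009: ctrl.close_job(); print('handed in')
E
```

```text
rail x,y mm -0.01562201109656812 139.57194487595316 yaw 106.27532958813728
10.5 [-0.032  0.002 -0.034  0.011 -0.006 -0.004 -0.003]
the job is handed in; nothing more can be done
handed in
```

The blue tail stop is in the rail, standing upright and home against the red end stop, and the job is handed in. It took about 10.5 s of the 40 s; no verdict came back.

I gripped it across its 24 mm, set it 1–2 mm above or on the board about 65 mm before the open end, and slid it in under the lips. About 6 N of contact showed it had reached the stop, and I then released it and backed the arm clear.

**Position:** the last side-camera check put it at rail x ≈ 0 mm and y ≈ 139.6 mm (home is 140 mm). When it reached the stop, the gripper position gave y ≈ 141 mm.

**Neighbours:** yellow, green and the look-alikes showed at the same pixels as at the start. The arm touched nothing at hand-in.

**Checks that disagreed:** the stripe's direction, read from the side picture, came out at about 106° against 100° for the rail. That reading rests on four hand-picked pixels, so it is coarse, and it is still inside the 12° limit. The gripper was within about 0.5° of the rail's direction when it let go.

**Not confirmed:** on the board I never measured a clear contact force, so the foot's height there rests on the tool position, good to about 2 mm.

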